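Seat the clay insert in the wheel bat and latch it

TASK

Without picking anything up, nudge the loose terracotta disc across the grey wheel bat with your fingertips until it drops into the round recess in the middle and lies flat. Then push the brass latch by its upright knob all the way in, so that it reaches over the disc's edge and locks it. Leave the little pot on the bat and everything else where it stands.

Things in the scene. Friction and masses are not known exactly. Their poses are not given: they have to be found in the camera images.
- recess (a point): centre of the round recess in the grey bat, at the level of the bat's flat top (75 mm above the table). The bat is a fixed, level disc of 300 mm diameter on a banding wheel that does not turn; the recess is round, 76 mm wide and 10 mm deep with a flat dark floor. x axis: from the recess towards the latch, level; z axis up. Where the bat stands and how it is turned vary
- disc_center (a point): centre (half-way up) of the loose terracotta disc, 70 mm in diameter and 10 mm thick, about 80 g. It starts lying flat on the bat's top, wholly outside the recess, on either side of the recess along the recess's y axis (the little pot stands on the other side). Lying flat in the recess its top is flush with the bat's top, its centre 5 mm below the point recess
- latch (a joint): travel of the brass latch in m: near 0 when drawn back clear of the recess, 0.025 at its stop, reaching 18 mm in over the recess's edge. It slides along the recess's -x axis (towards the recess), with about 1.5 N of friction, no spring, and stays where it is left
- latch_knob (a point): top centre of the latch's upright brass knob, 33 mm above the bat's top; the knob is round, 14 mm in diameter (17 mm at its cap) and rises 26 mm above the latch plate, which lies 3 to 7 mm above the bat's top, is 24 mm wide and ends 10 mm beyond the knob's axis on the outer side. With the latch at 0 the knob is 80 mm from the recess centre. Two fixed steel guides beside the plate stand 9 mm above the bat's top, to 20 mm either side of the latch's line
- bowl: terracotta bowl, 110 mm wide, 50 mm tall, loose on the table, to be left alone; origin at the centre of its underside
- mug: white mug, 76 mm wide, 85 mm tall, loose on the table, to be left alone; origin at the centre of its underside
- jar: amber glaze jar, 68 mm wide, 95 mm tall, loose on the table, to be left alone; origin at the centre of its underside
- rib: flat wooden rib, 110 x 50 x 9 mm, loose on the table, to be left alone; origin at the centre of its underside
- cup: blue cup, 60 mm wide and tall, loose on the table, to be left alone; origin at the centre of its underside
- pot: small white pot with a blue lid, 36 mm in diameter and 42 mm tall, standing loose on the bat on the side of the recess across from the disc, to be left alone; origin at the centre of its underside
Not all that is in view belongs to the job. What is meant by the part that bears disc_center is not black, and is the smaller of those in its own colour.

How it is judged:
By the outcome, as a careful person would: the job done as asked, in the order asked, and still so for the second after the job is handed in, with the robot touching nothing.
It also fails if it takes over 45 s, if anything falls off the work surface, if the arm or the gripper's body presses on something with over 40 N, if the wrist force passes 120 N, or if a joint passes its speed limit or range.

ROBOT

A 6-joint arm with a two-finger parallel gripper is mounted at the origin on the work surface. World frame = base frame: x ahead of the robot, y to its left, z up, the work surface at z = 0. Lengths are in m, angles in degrees, forces in N, time in s.
With the tool pointing down it reaches from about 0.25 to 0.725 m from the base axis. Payload 9.7 kg.
Tool frame: the origin (TCP) lies midway between the tips of the shut fingers; the grasp point (between the pads) lies 19 mm behind it; z points along the fingers, y is the line along which they close (so a half turn about z gives the same grasp; the last joint's range is limited). The gripper opens to 85 mm and grips with 20 to 120 N. Pads are 22 mm wide; open, the fingers measure 114 mm over their backs; the gripper's body (76 mm by 85 mm) begins 54 mm behind the grasp point. The pads swing forward as they close: fully open they stand 13 mm farther back than shut.
Start: joints at [68.125, 4.979, 10.078, 95.1, 0, 90], TCP at [0.205, 0.51, 0.195] pointing down, gripper open.
Joint ranges: [-179.16, 179.16], [-48.56, 103.87], [-65.8, 70.77], [-126.05, 130.52], [-82.76, 87.17], [-180, 180]. Speed limits (degrees/s): [127.2, 127.2, 147.25, 180, 180, 180].

INTERFACE

Orientations are given as [roll, pitch, yaw] about the fixed x, y, z axes, in that order (R = Rz(yaw) Ry(pitch) Rx(roll)).
In Python, from workcell import bot gives the robot as it stands.
- The arm moves only by the shell command python3 -m crank 'ROWS' [FORCE]. ROWS is JSON, a list of rows, each an object with "gripper": the finger opening in mm, from 0 to 85.4; "travel": the shift along the tool's x, y, z in mm, a list of three; "twist": the turn, a rotation vector about the tool's x, y, z in rad, a list of three. In form: [{"gripper": gripper, "travel": [tx, ty, tz], "twist": [rx, ry, rz]}, ...]. A call has 1 to 12 rows; each row shifts and turns the commanded pose from where the row before left it, along the tool's axes as they then stand; what a row does not reach is not made up. A row lasts 1/8 s, in which the tool goes at most 62.5 mm and 10.7 degrees, less where a joint would pass 70% of its speed; a pose out of reach is approached as far as the arm can. A call is refused whole if a number of a shift passes 62.5 or a number of a turn 0.188, either way. A call with a gripper value outside its range is refused whole. The fingers move at their own pace and stop on an object; FORCE is the grip in N (left out, the last holds). Time passes only in rows, so rows that do not move let the fingers close. It gives the time, the measured TCP pose, the force, the opening and the grip force at its end, in the units of the state.
- bot.get_obs(): the state, without advancing time (a new reading comes with each control period).
- bot.camera(name): name is "side" or "top" or "wrist"; returns the picture (400x640x3 uint8, red, green, blue); there is no depth.
- bot.calibration(name): a dict with "vfov" (degrees; the focal length in pixels is half the picture's height over the tangent of half this angle, whatever the lens; pixels are square), "cx", "cy" (the principal point, pixels), "camera_from_world" (4x4, takes a point from world to camera coordinates). Camera axes: x right, y down, z forward; pixel columns grow to the right and rows downward; lengths in m; the calibration is good to about 2 mm. A picture is of the moment at which its call begins: read the wrist's pose just before it. calibration takes no time and is no camera call; for the wrist camera it gives the pose at the moment of the call.
- bot.job_done(): hands the job in; it is judged then, once.
The state is a dict: "time": time; "q": joint angles; "qd": joint speeds; "joint_efforts": joint torques, N m; "ee_pos": TCP position; "tcp_rot": TCP orientation; "wrist_force": force on the tool from outside, world axes, zero at the start; "torque": the same for the moment, N m; "opening": finger opening in m; "grasp_force": force on a finger pad.
Only numpy, scipy, OpenCV 4.12 (cv2) and the standard library are available. Lean on these libraries where they do the work, as an engineer would, in place of code of your own. Each camera call takes 0.05 s, during which the arm holds its last target. There are 200 camera calls.

## Working session

There is one attempt and no reset: what is moved stays moved. The work goes in short steps, Python scripts to look and compute and a shell command to move; the robot and the scene stay as the last step left them, time stands still between calls to the robot, and variables do not carry over. Pictures are saved under pics/ and viewed, at most 10 in all, crops included, and the job is handed in when it is done.

```bash
mkdir -p pics; ls
python3 - <<'E'
from workcell import bot
import cv2,numpy as np
for n in("top","side"):
    cv2.imwrite(f"pics/{n}0.png",cv2.cvtColor(bot.camera(n),cv2.COLOR_RGB2BGR))
    c=bot.calibration(n);print(n,c["vfov"],c["cx"],c["cy"],np.round(c["camera_from_world"],3).tolist(), [k for k in c])
o=bot.get_obs();print(o)
E
```

```text
pics
top 54.58289231630214 320.84485715701254 198.95041996504312 [[-0.01, -1.0, -0.012, 0.031], [-0.987, 0.012, -0.161, 0.508], [0.162, 0.011, -0.987, 1.007], [0.0, 0.0, 0.0, 1.0]] ['vfov', 'cx', 'cy', 'camera_from_world']
side 57.93079301208008 320.3183546943261 197.91815916162065 [[0.856, -0.517, -0.005, -0.431], [-0.357, -0.585, -0.728, 0.268], [0.374, 0.625, -0.685, 0.718], [0.0, 0.0, 0.0, 1.0]] ['vfov', 'cx', 'cy', 'camera_from_world']
{'time': 0.1, 'q': array([ 6.81265939e+01,  5.00813671e+00,  1.00380316e+01,  9.50984669e+01,
       -1.06232764e-03,  9.00010109e+01]), 'qd': array([ 0.02444422, -0.01400493,  0.20877017,  0.02718643, -0.0192391 ,
        0.06793862]), 'joint_efforts': array([ 6.37708536e-05, -5.21558475e+01,  4.65654945e+01,  1.60141359e-02,
        5.56763621e-05,  3.79579504e-06]), 'ee_pos': array([0.20482018, 0.51017436, 0.19464356]), 'tcp_rot': array([-1.79931428e+02,  1.06353673e-03,  1.58125584e+02]), 'wrist_force': array([-0.90846462,  1.03559118, -0.46471921]), 'torque': array([ 0.02719465, -0.00288985, -0.01758137]), 'grasp_force': 0.0, 'opening': 0.08489459511391102}
```

View pics/top0.png

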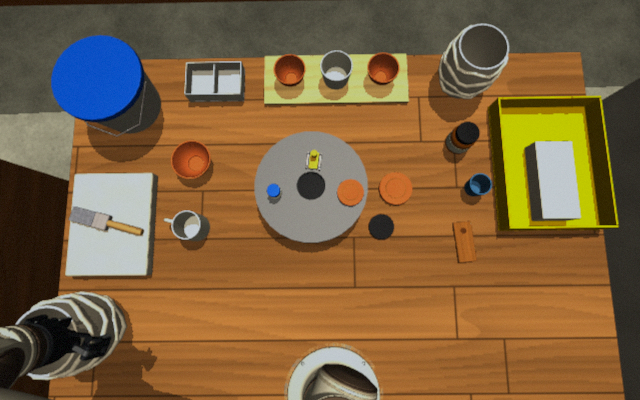

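View pics/side0.png

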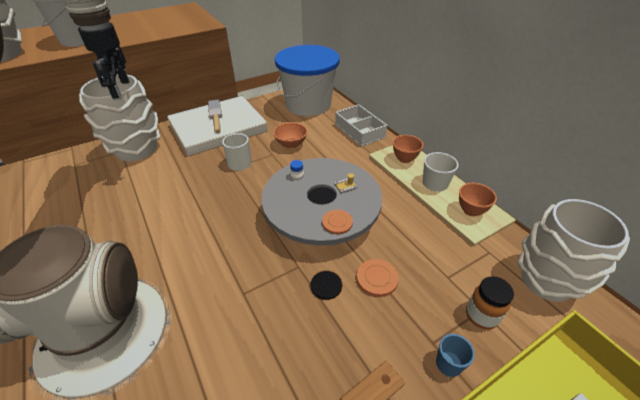

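Top view: the bat is at about (312,187), the recess (311,185), the latch knob (314,153) and the pot (274,190). Three things could be taken for the disc:
- terracotta on the bat, (350,192)
- larger terracotta on the table, (396,189)
- black disc, (381,227)

I choose (350,192), which is the smaller terracotta one and lies on the bat. I'll check it in a close crop.

```bash
cat > h.py <<'E'
from workcell import bot
import cv2,numpy as np
def ray(n,u,v,z,c=None):
    c=c or bot.calibration(n);T=np.array(c["camera_from_world"]);f=200/np.tan(np.radians(c["vfov"]/2))
    R=T[:3,:3];o=-R.T@T[:3,3];d=R.T@np.array([(u-c["cx"])/f,(v-c["cy"])/f,1]);return o+d*(z-o[2])/d[2]
def save(n,name,box=None,k=1):
    im=cv2.cvtColor(bot.camera(n),cv2.COLOR_RGB2BGR)
    if box: x0,y0,x1,y1=box;im=cv2.resize(im[y0:y1,x0:x1],None,fx=k,fy=k,interpolation=cv2.INTER_CUBIC)
    cv2.imwrite(f"pics/{name}.png",im)
def tool(o,d):  # world shift (m) -> tool axes mm
    from scipy.spatial.transform import Rotation as R
    return R.from_euler('xyz',o["tcp_rot"],degrees=True).as_matrix().T@np.array(d)*1000
E
python3 - <<'E'
from h import *
save("top","top1",(250,125,420,245),4.7)
for nm,u,v,z in(("bat",312,187,.075),("recess",311,185,.07),("disc",350,192,.085),("knob",314,153,.108),("pot",274,190,.117),("big",396,189,.01)):print(nm,ray("top",u,v,z))
for nm,u,v,z in(("recess",321,194,.07),("disc",338,221,.085),("knob",350,176,.108)):print(nm,ray("side",u,v,z))
E
```

```text
bat [0.53459014 0.04830204 0.075     ]
recess [0.54099358 0.05108598 0.07      ]
disc [ 0.51820242 -0.05065935  0.085     ]
knob [0.61747349 0.04147558 0.108     ]
pot [0.51983425 0.14276715 0.117     ]
big [ 0.53876171 -0.18410961  0.01      ]
recess [0.5402786  0.05744957 0.07      ]
disc [ 0.51796147 -0.05396468  0.085     ]
knob [0.61486012 0.04102242 0.108     ]
```

View pics/top1.png

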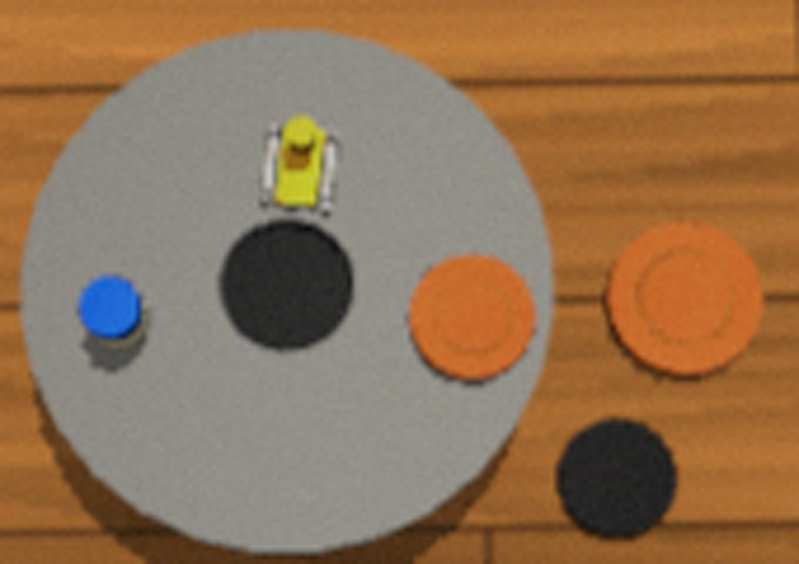

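Crop (scale 4.7): the disc at (472,317) is the smaller terracotta one, about 125 px across against 157 for the one at (685,298). The recess is at (287,285), and the latch is drawn back with its knob at (302,130). The size, the 105 mm offset and the 78 mm knob distance all agree with the description. I'll push with two spread fingers, about 40 mm apart. First I touch a free part of the bat to find the tip height.

```bash
python3 -m crank '[{"gripper":40,"travel":[-44,-38,0],"twist":[0,0,0]},{"gripper":40,"travel":[-44,-38,0],"twist":[0,0,0]},{"gripper":40,"travel":[-44,-38,0],"twist":[0,0,0]},{"gripper":40,"travel":[-44,-38,0],"twist":[0,0,0]},{"gripper":40,"travel":[-44,-38,0],"twist":[0,0,0]},{"gripper":40,"travel":[-44,-38,0],"twist":[0,0,0]},{"gripper":40,"travel":[-44,-38,0],"twist":[0,0,0]},{"gripper":40,"travel":[-44,-38,0],"twist":[0,0,0]},{"gripper":40,"travel":[-44,-38,0],"twist":[0,0,0]}]' 20
python3 -m crank '[{"gripper":40,"travel":[0,0,10],"twist":[0,0,0.175]},{"gripper":40,"travel":[0,0,10],"twist":[0,0,0.175]},{"gripper":40,"travel":[0,0,10],"twist":[0,0,0.175]},{"gripper":40,"travel":[0,0,10],"twist":[0,0,0.175]},{"gripper":40,"travel":[0,0,10],"twist":[0,0,0.175]},{"gripper":40,"travel":[0,0,10],"twist":[0,0,0.175]},{"gripper":40,"travel":[0,0,10],"twist":[0,0,0.175]},{"gripper":40,"travel":[0,0,10],"twist":[0,0,0.175]},{"gripper":40,"travel":[0,0,10],"twist":[0,0,0]},{"gripper":40,"travel":[0,0,10],"twist":[0,0,0]},{"gripper":40,"travel":[0,0,10],"twist":[0,0,0]},{"gripper":40,"travel":[0,0,0],"twist":[0,0,0]}]'
```

```text
time: 1.27
ee_pos: [0.4455, 0.0436, 0.1953]
tcp_rot: [180.0, 0.0, 158.1]
wrist_force: [1.2, 1.6, -0.2]
opening: 0.0399
grasp_force: 0.0
time: 2.78
ee_pos: [0.4445, 0.0454, 0.0845]
tcp_rot: [-179.9, 0.0, 78.0]
wrist_force: [-0.3, 0.8, 0.4]
opening: 0.0399
grasp_force: 0.0
```

```bash
for i in 1; do python3 -m crank '[{"gripper":40,"travel":[0,0,2],"twist":[0,0,0]},{"gripper":40,"travel":[0,0,2],"twist":[0,0,0]},{"gripper":40,"travel":[0,0,0],"twist":[0,0,0]}]'; done
python3 -m crank '[{"gripper":40,"travel":[0,0,2],"twist":[0,0,0]},{"gripper":40,"travel":[0,0,1],"twist":[0,0,0]}]'
python3 - <<'E'
from h import *
save("side","s1",(200,80,400,230),4)
E
```

```text
time: 3.15
ee_pos: [0.445, 0.0455, 0.0813]
tcp_rot: [180.0, -0.0, 77.9]
wrist_force: [-0.2, 0.5, 0.0]
opening: 0.04
grasp_force: 0.0
time: 3.4
ee_pos: [0.445, 0.0455, 0.0782]
tcp_rot: [180.0, 0.0, 77.9]
wrist_force: [0.4, -0.6, 0.6]
opening: 0.04
grasp_force: 0.0
```

View pics/s1.png

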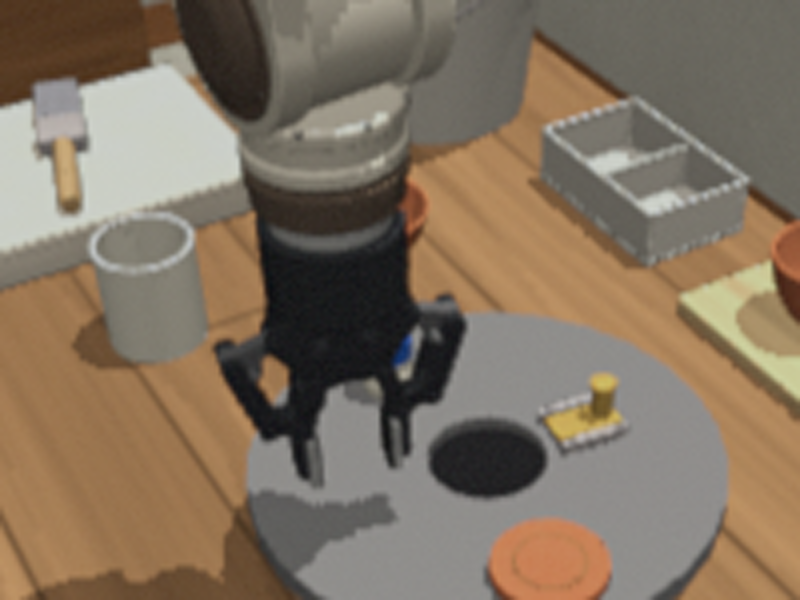

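The side crop shows the fingertips at (314,482) and (398,465), still just above the bat. The latch and the disc (550,560) are untouched. I'll keep lowering.

```bash
python3 -m crank '[{"gripper":40,"travel":[0,0,1],"twist":[0,0,0]},{"gripper":40,"travel":[0,0,1],"twist":[0,0,0]}]'|egrep 'ee|wrist'
python3 -m crank '[{"gripper":40,"travel":[0,0,1],"twist":[0,0,0]},{"gripper":40,"travel":[0,0,1],"twist":[0,0,0]}]'|egrep 'ee|wrist'
```

```text
ee_pos: [0.445, 0.0455, 0.0762]
wrist_force: [-0.1, 0.2, -0.3]
ee_pos: [0.445, 0.0455, 0.0742]
wrist_force: [-1.1, -0.3, -0.4]
```

```bash
for i in 1 2 3; do :; done; python3 -m crank '[{"gripper":40,"travel":[0,0,1],"twist":[0,0,0]},{"gripper":40,"travel":[0,0,1],"twist":[0,0,0]}]'|egrep 'ee|wrist'
python3 -m crank '[{"gripper":40,"travel":[0,0,1],"twist":[0,0,0]}]'|egrep 'ee|wrist'
```

```text
ee_pos: [0.445, 0.0455, 0.0722]
wrist_force: [0.5, 0.4, -0.1]
ee_pos: [0.445, 0.0455, 0.0712]
wrist_force: [0.0, -0.5, 0.1]
```

```bash
python3 -m crank '[{"gripper":40,"travel":[0,0,1],"twist":[0,0,0]}]'|egrep 'ee|wrist'
python3 -m crank '[{"gripper":40,"travel":[0,0,1],"twist":[0,0,0]}]'|egrep 'ee|wrist'
```

```text
ee_pos: [0.445, 0.0455, 0.0702]
wrist_force: [-0.1, -0.6, 0.8]
ee_pos: [0.445, 0.0455, 0.0692]
wrist_force: [0.7, -1.0, -0.8]
```

```bash
python3 -m crank '[{"gripper":40,"travel":[0,0,1],"twist":[0,0,0]}]'|egrep 'ee|wrist'
python3 -m crank '[{"gripper":40,"travel":[0,0,1],"twist":[0,0,0]}]'|egrep 'ee|wrist'
```

```text
ee_pos: [0.445, 0.0455, 0.0682]
wrist_force: [0.3, -0.0, 0.3]
ee_pos: [0.445, 0.0455, 0.0672]
wrist_force: [-0.5, 0.1, -0.6]
```

```bash
python3 -m crank '[{"gripper":40,"travel":[0,0,1],"twist":[0,0,0]}]'|egrep 'ee|wrist'
python3 -m crank '[{"gripper":40,"travel":[0,0,1],"twist":[0,0,0]}]'|egrep 'ee|wrist'
python3 - <<'E'
from h import *
save("side","s2",(240,150,340,225),8)
E
```

```text
ee_pos: [0.445, 0.0455, 0.0662]
wrist_force: [-1.2, 0.4, -0.8]
ee_pos: [0.445, 0.0455, 0.0652]
wrist_force: [-0.3, 0.7, -0.1]
```

View pics/s2.png

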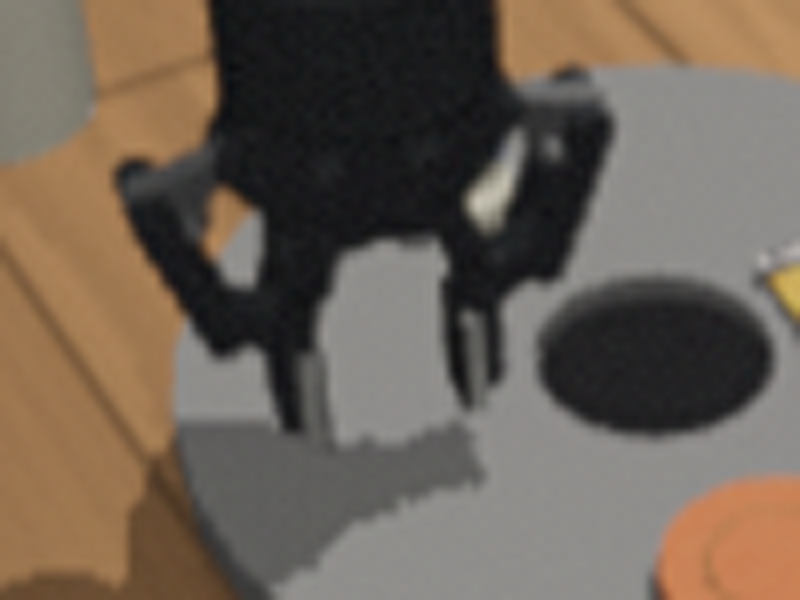

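Run:
```python
from h import *
c=bot.calibration("side");T=np.array(c["camera_from_world"]);f=200/np.tan(np.radians(c["vfov"]/2))
t=np.array([.445,.0455]);a=np.array([.208,.978]);b=np.array([.978,-.208])
for s in(1,-1):
  for w in(-11,11):
    for z in(.065,.075,.08,.085):
      p=T@np.r_[t+b*s*.020+a*w/1000,z,1];print(s,w,z,(f*p[0]/p[2]+c["cx"]-240)*8,(f*p[1]/p[2]+c["cy"]-150)*8)
```

```text
1 -11 0.065 471.58655856061705 508.16990268310906
1 -11 0.075 470.0566705311885 484.6329619435569
1 -11 0.08 469.2825314644733 472.72302802227455
1 -11 0.085 468.50216371927627 460.7172674565045
1 11 0.065 450.89347674951796 459.3458684800901
1 11 0.075 449.22785377535865 435.8346697027614
1 11 0.08 448.38520593588964 423.94022470505524
1 11 0.085 447.5358968512314 411.95175251021897
-1 -11 0.065 342.05000312633456 540.2885210195295
-1 -11 0.075 339.4577764576061 516.7499315556875
-1 -11 0.08 338.14590975360716 504.83758910923734
-1 -11 0.085 336.82336991402417 492.82832976897066
-1 11 0.065 323.38915149729974 490.37774818934645
-1 11 0.075 320.69447096683416 466.85659366703044
-1 11 0.08 319.3310432825365 454.955593574512
-1 11 0.085 317.95671922690235 442.9594819349934
```

```bash
python3 -m crank '[{"gripper":40,"travel":[0,0,1],"twist":[0,0,0]},{"gripper":40,"travel":[0,0,0],"twist":[0,0,0]}]'|egrep 'ee|wrist'
python3 -m crank '[{"gripper":40,"travel":[0,0,1],"twist":[0,0,0]},{"gripper":40,"travel":[0,0,0],"twist":[0,0,0]}]'|egrep 'ee|wrist'
```

```text
ee_pos: [0.4449, 0.0454, 0.0642]
wrist_force: [-1.0, 2.0, 0.8]
ee_pos: [0.4449, 0.0455, 0.0632]
wrist_force: [1.2, 1.0, -0.0]
```

```bash
python3 -m crank '[{"gripper":40,"travel":[0,0,1],"twist":[0,0,0]}]'|egrep 'ee|wrist'
python3 -m crank '[{"gripper":40,"travel":[0,0,1],"twist":[0,0,0]}]'|egrep 'ee|wrist'
python3 -m crank '[{"gripper":40,"travel":[0,0,1],"twist":[0,0,0]}]'|egrep 'ee|wrist|time'
```

```text
ee_pos: [0.445, 0.0455, 0.0623]
wrist_force: [-0.0, 0.0, 0.4]
ee_pos: [0.445, 0.0455, 0.0612]
wrist_force: [-0.7, 0.4, 0.4]
time: 6.0
ee_pos: [0.445, 0.0455, 0.0602]
wrist_force: [-0.4, -1.4, -0.4]
```

```bash
python3 -m crank '[{"gripper":40,"travel":[0,0,1],"twist":[0,0,0]},{"gripper":40,"travel":[0,0,1],"twist":[0,0,0]}]'|egrep 'ee|wrist'
python3 - <<'E'
from h import *
save("side","s3",(240,150,340,225),8)
E
```

```text
ee_pos: [0.445, 0.0455, 0.0582]
wrist_force: [0.8, -0.4, -0.2]
```

View pics/s3.png

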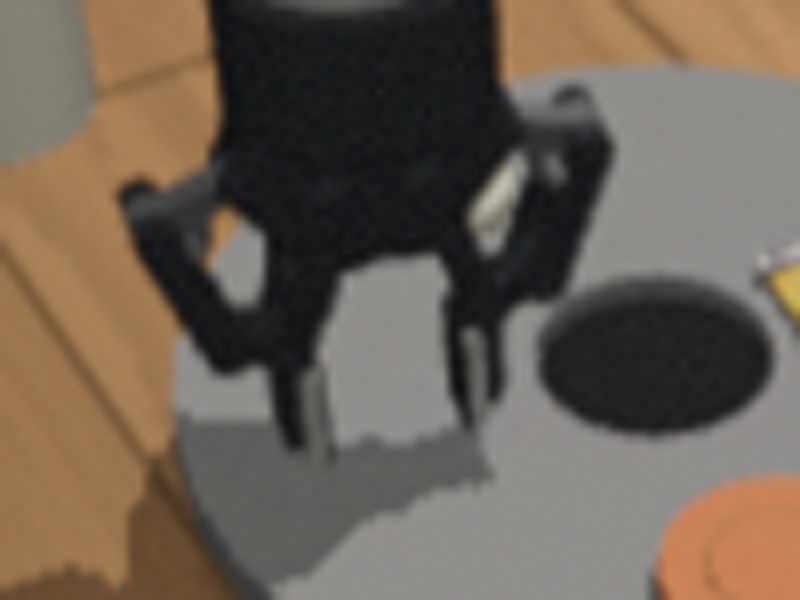

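The tips (475,425) and (325,465) and their shadows still show a clear gap, so the tips stand well above the reported height. I'll keep lowering gently, watching the force.

```bash
python3 -m crank '[{"gripper":40,"travel":[0,0,1.5],"twist":[0,0,0]},{"gripper":40,"travel":[0,0,1.5],"twist":[0,0,0]}]'|egrep 'ee|wrist'
python3 - <<'E'
from h import *
save("top","t2",(250,125,420,245),4.7)
E
```

```text
ee_pos: [0.445, 0.0455, 0.0552]
wrist_force: [0.5, -0.6, -0.6]
```

View pics/t2.png

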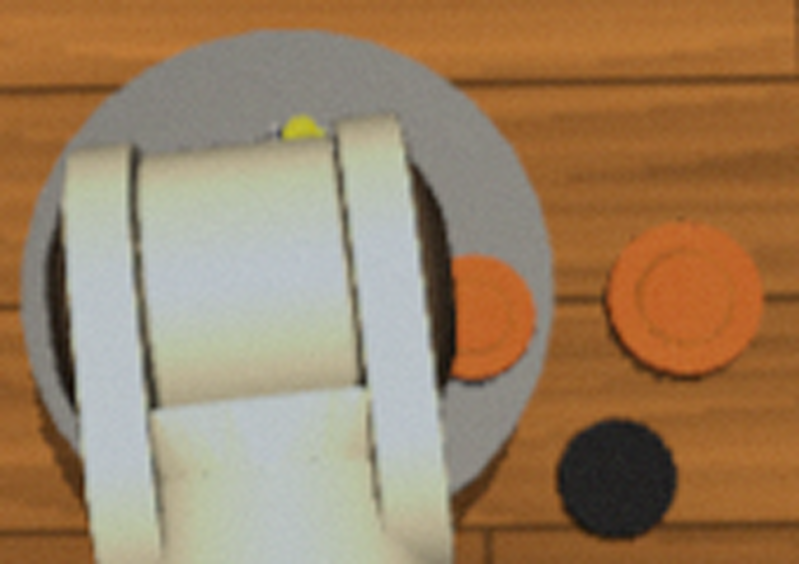

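The top crop shows only that the wrist hides the fingers; the disc at (480,317) hasn't moved. I'll continue down until contact.

```bash
python3 -m crank '[{"gripper":40,"travel":[0,0,1.5],"twist":[0,0,0]},{"gripper":40,"travel":[0,0,1.5],"twist":[0,0,0]}]'|egrep 'ee|wrist'
python3 -m crank '[{"gripper":40,"travel":[0,0,1],"twist":[0,0,0]},{"gripper":40,"travel":[0,0,1],"twist":[0,0,0]}]'|egrep 'ee|wrist'
python3 -m crank '[{"gripper":40,"travel":[0,0,1],"twist":[0,0,0]},{"gripper":40,"travel":[0,0,1],"twist":[0,0,0]}]'|egrep 'ee|wrist'
```

```text
ee_pos: [0.445, 0.0455, 0.0522]
wrist_force: [-0.1, -0.3, 0.2]
ee_pos: [0.445, 0.0455, 0.0502]
wrist_force: [-0.2, -0.4, -0.1]
ee_pos: [0.445, 0.0455, 0.0482]
wrist_force: [-0.9, 0.2, 0.7]
```

Run:
```python
from h import *
from scipy.spatial.transform import Rotation as R
c=bot.calibration("wrist");T=np.array(c["camera_from_world"]);o=bot.get_obs()
p=-T[:3,:3].T@T[:3,3];print("cam",p,"view",T[2,:3],T[0,:3],o["ee_pos"],o["q"],c["vfov"])
M=R.from_euler('xyz',o["tcp_rot"],degrees=True).as_matrix();print("cam in tool mm",M.T@(p-o["ee_pos"])*1000)
save("wrist","w1")
```

```text
cam [0.46021398 0.11613704 0.22721454] view [-0.05878586 -0.27890609 -0.9585174 ] [ 9.77906233e-01 -2.09042278e-01  8.51424783e-04] [0.44499032 0.04548252 0.04822433] [ 5.83659214e+00 -9.47709930e+00 -2.01760357e+01  7.93015137e+01
 -9.05444702e-04  1.07926258e+02] 69.08491602793272
cam in tool mm [ 7.22728291e+01  8.75100034e-02 -1.78991467e+02]
```

View pics/w1.png

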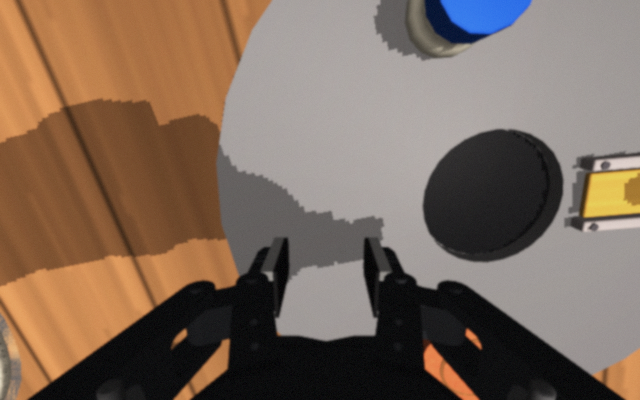

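Run:
```python
from h import *
from scipy.spatial.transform import Rotation as R
c=bot.calibration("wrist");o=bot.get_obs();T=np.array(c["camera_from_world"]);f=200/np.tan(np.radians(c["vfov"]/2))
M=R.from_euler('xyz',o["tcp_rot"],degrees=True).as_matrix()
for z in(.065,.075):
  q=[ray("wrist",u,v,z) for u,v in((424,200),(562,190),(492,129),(487,262))]
  print(z,np.linalg.norm(q[0]-q[1]),np.linalg.norm(q[2]-q[3]),np.mean(q,0))
def px(p): p=T@np.r_[o["ee_pos"]+M@np.array(p)/1000,1];return f*p[0]/p[2]+c["cx"],f*p[1]/p[2]+c["cy"]
for d in(0,-10,-20,-30,-40):
  print(d,[np.round(px((x,y,d)),0) for x in(-11,11) for y in(-20,20)])
```

```text
0.065 0.07935807356311708 0.08133787881417513 [0.54428121 0.04927993 0.065     ]
0.075 0.07446183740075864 0.07631949258403635 [0.5390923  0.05340466 0.075     ]
0 [array([296., 241.]), array([355., 241.]), array([295., 210.]), array([356., 210.])]
-10 [array([294., 248.]), array([357., 248.]), array([293., 215.]), array([358., 215.])]
-20 [array([292., 255.]), array([358., 255.]), array([291., 221.]), array([360., 221.])]
-30 [array([290., 263.]), array([360., 263.]), array([289., 228.]), array([362., 228.])]
-40 [array([288., 273.]), array([362., 273.]), array([287., 235.]), array([364., 235.])]
```

The wrist view puts the recess at (492,195), with the right size and about (0.539,0.053), so the arm pose is right. The fingertips at (283,239) and (369,239) lie about 40 mm behind the nominal TCP, which agrees with the side view and the missing contact force. I expect contact near TCP z 0.035.

```bash
python3 -m crank '[{"gripper":40,"travel":[0,0,2],"twist":[0,0,0]},{"gripper":40,"travel":[0,0,2],"twist":[0,0,0]},{"gripper":40,"travel":[0,0,1],"twist":[0,0,0]}]'|egrep 'ee|wrist'
python3 -m crank '[{"gripper":40,"travel":[0,0,1],"twist":[0,0,0]},{"gripper":40,"travel":[0,0,1],"twist":[0,0,0]}]'|egrep 'ee|wrist'
python3 -m crank '[{"gripper":40,"travel":[0,0,1],"twist":[0,0,0]},{"gripper":40,"travel":[0,0,1],"twist":[0,0,0]}]'|egrep 'ee|wrist'
python3 -m crank '[{"gripper":40,"travel":[0,0,1],"twist":[0,0,0]}]'|egrep 'ee|wrist'
python3 -m crank '[{"gripper":40,"travel":[0,0,1],"twist":[0,0,0]}]'|egrep 'ee|wrist|time'
```

```text
ee_pos: [0.4449, 0.0455, 0.0431]
wrist_force: [-0.3, -0.1, 0.0]
ee_pos: [0.445, 0.0455, 0.0413]
wrist_force: [-0.6, -0.2, 0.3]
ee_pos: [0.445, 0.0455, 0.0393]
wrist_force: [-0.2, -0.6, 0.1]
ee_pos: [0.445, 0.0455, 0.0382]
wrist_force: [1.4, 0.6, -0.2]
time: 8.52
ee_pos: [0.445, 0.0455, 0.0375]
wrist_force: [-3.0, -0.2, 9.3]
```

Contact at TCP z ≈ 0.038, so I push at TCP z ≈ 0.041, with the tips 3 mm above the bat. Next I lift, cross to behind the disc and lower there.

```bash
python3 -m crank '[{"gripper":40,"travel":[0,0,-20],"twist":[0,0,0]},{"gripper":40,"travel":[-33,23,-10],"twist":[0,0,0]},{"gripper":40,"travel":[-33,23,0],"twist":[0,0,0]},{"gripper":40,"travel":[-33,23,0],"twist":[0,0,0]},{"gripper":40,"travel":[-33,23,0],"twist":[0,0,0]},{"gripper":40,"travel":[0,0,10],"twist":[0,0,0]},{"gripper":40,"travel":[0,0,0],"twist":[0,0,0]}]'
python3 - <<'E'
from h import *
save("wrist","w2")
c=bot.calibration("wrist");print(np.round(c["camera_from_world"],4).tolist())
E
```

```text
time: 9.4
ee_pos: [0.5064, -0.1026, 0.0561]
tcp_rot: [-179.9, -0.0, 77.9]
wrist_force: [-0.0, 0.6, 0.0]
opening: 0.0399
grasp_force: 0.0
[[0.978, -0.2087, -0.0005, -0.5171], [-0.1999, -0.9375, 0.2849, 0.0075], [-0.06, -0.2785, -0.9586, 0.2485], [0.0, 0.0, 0.0, 1.0]]
```

View pics/w2.png

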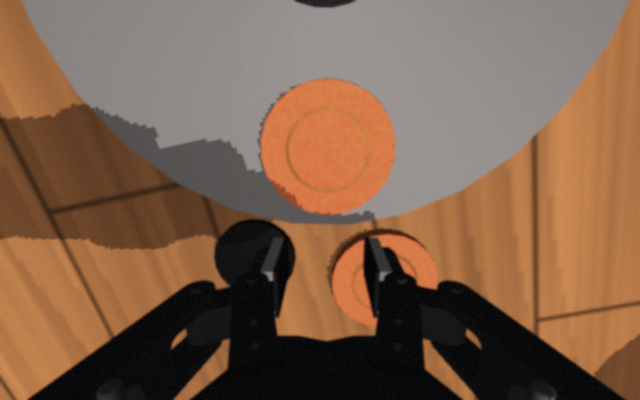

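The wrist view shows the disc at (328,146) centred between the fingers (columns 283 and 369), and the near edge of the recess at (325,6) straight ahead. Working out the distances.

Run:
```python
from h import *
o=bot.get_obs();e=o["ee_pos"]
for u,v,z in((328,146,.085),(325,6,.075)):
  p=ray("wrist",u,v,z);print(p,tool(o,p-e))
print(tool(o,np.r_[.5393,.053,.075]-e))
```

```text
[ 0.5195863  -0.04831278  0.085     ] [ 55.44391126   1.3412129  -28.23469341]
[0.53182564 0.01631805 0.075     ] [121.20344015  -0.19353789 -18.22098078]
[158.63738526  -0.55617435 -18.21387195]
```

```bash
python3 -m crank '[{"gripper":40,"travel":[0,0,10],"twist":[0,0,0]},{"gripper":40,"travel":[0,0,5],"twist":[0,0,0]},{"gripper":40,"travel":[8,0,0],"twist":[0,0,0]},{"gripper":40,"travel":[8,0,0],"twist":[0,0,0]},{"gripper":40,"travel":[8,0,0],"twist":[0,0,0]},{"gripper":40,"travel":[8,0,0],"twist":[0,0,0]},{"gripper":40,"travel":[8,0,0],"twist":[0,0,0]}]'
python3 -m crank '[{"gripper":40,"travel":[6,0,0],"twist":[0,0,0]},{"gripper":40,"travel":[6,0,0],"twist":[0,0,0]},{"gripper":40,"travel":[6,0,0],"twist":[0,0,0]},{"gripper":40,"travel":[6,0,0],"twist":[0,0,0]},{"gripper":40,"travel":[5,0,0],"twist":[0,0,0]},{"gripper":40,"travel":[5,0,0],"twist":[0,0,0]},{"gripper":40,"travel":[5,0,0],"twist":[0,0,0]},{"gripper":40,"travel":[5,0,0],"twist":[0,0,0]},{"gripper":40,"travel":[4,0,0],"twist":[0,0,0]},{"gripper":40,"travel":[4,0,0],"twist":[0,0,0]},{"gripper":40,"travel":[4,0,0],"twist":[0,0,0]},{"gripper":40,"travel":[4,0,0],"twist":[0,0,0]}]'
python3 - <<'E'
from h import *
save("wrist","w3",(160,60,500,280),2.3)
E
```

```text
time: 10.32
ee_pos: [0.5158, -0.0631, 0.0424]
tcp_rot: [180.0, 0.0, 77.9]
wrist_force: [-0.3, -0.1, 0.3]
opening: 0.0402
grasp_force: 0.2
time: 11.82
ee_pos: [0.5283, -0.0048, 0.0423]
tcp_rot: [180.0, -0.0, 77.9]
wrist_force: [-0.8, -0.7, 0.3]
opening: 0.0399
grasp_force: 0.3
```

View pics/w3.png

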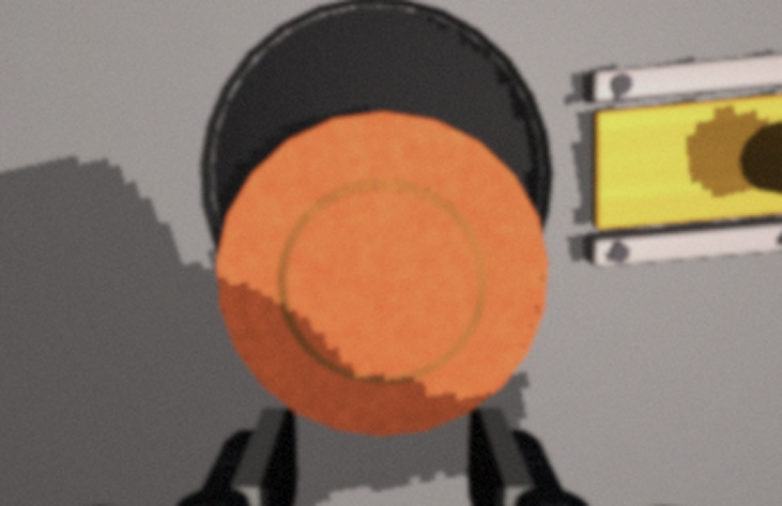

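The crop shows the disc (382,272) overlapping the recess (377,175) and centred on it laterally, with about 21 mm to go. The latch is clear on the right. That was my tenth picture, so from here I measure with image code only.

```bash
cat >> h.py <<'E'
def disc(n="wrist"):
    c=bot.calibration(n);im=bot.camera(n);h=cv2.cvtColor(im,cv2.COLOR_RGB2HSV)
    m=cv2.inRange(h,(2,120,60),(16,255,255));cs,_=cv2.findContours(m,cv2.RETR_EXTERNAL,cv2.CHAIN_APPROX_NONE)
    for k in cs:
        if cv2.contourArea(k)<300: continue
        k=cv2.convexHull(k)
        e=cv2.fitEllipse(k);P=np.array([ray(n,*q[0],.075,c)[:2] for q in k])
        (x,y),r=cv2.minEnclosingCircle((P*1000).astype(np.float32))
        print(n,"px",np.round(e[0]),np.round(e[1]),"circle on z=.075: centre",round(x,1),round(y,1),"dia",round(2*r,1),"min ext",np.round(np.ptp(P,0)*1000,1))
E
python3 -c "
from h import *
disc()"
python3 -m crank '[{"gripper":40,"travel":[3,0,0],"twist":[0,0,0]},{"gripper":40,"travel":[3,0,0],"twist":[0,0,0]},{"gripper":40,"travel":[3,0,0],"twist":[0,0,0]},{"gripper":40,"travel":[3,0,0],"twist":[0,0,0]},{"gripper":40,"travel":[3,0,0],"twist":[0,0,0]},{"gripper":40,"travel":[2,0,0],"twist":[0,0,0]}]'|egrep 'ee|wrist|time'
python3 -c "
from h import *
disc();disc('top')"
```

```text
wrist px [200. 379.] [22. 64.] circle on z=.075: centre 426.4 -77.9 dia 46.3 min ext [39.5 30.3]
wrist px [446. 375.] [21. 79.] circle on z=.075: centre 588.8 -113.5 dia 50.4 min ext [32.6 41. ]
wrist px [326. 178.] [142. 145.] circle on z=.075: centre 536.3 31.5 dia 75.8 min ext [74.3 75.1]
wrist px [686. 468.] [ 64. 156.] circle on z=.075: centre 698.9 -47.8 dia 215.8 min ext [ 82. 215.]
wrist px [ 13. 199.] [345. 439.] circle on z=.075: centre 356.9 37.1 dia 241.0 min ext [122.9 212.1]
time: 12.68
ee_pos: [0.5318, 0.0118, 0.0423]
wrist_force: [-0.4, -0.3, 0.3]
wrist px [195. 385.] [19. 49.] circle on z=.075: centre 426.7 -69.1 dia 34.1 min ext [32.4 21.3]
wrist px [456. 384.] [19. 53.] circle on z=.075: centre 595.2 -104.9 dia 35.2 min ext [26. 28.]
wrist px [326. 179.] [140. 140.] circle on z=.075: centre 539.6 47.7 dia 74.3 min ext [72.5 74.3]
wrist px [663. 206.] [366. 446.] circle on z=.075: centre 696.7 -18.7 dia 242.4 min ext [ 75.1 240.5]
wrist px [  0. 201.] [341. 409.] circle on z=.075: centre 364.4 52.5 dia 243.8 min ext [131.  212.1]
top px [172. 266.] [252. 490.] circle on z=.075: centre 455.7 428.7 dia 1025.6 min ext [892.2 588.4]
top px [289.  70.] [31. 33.] circle on z=.075: centre 866.1 109.7 dia 97.9 min ext [92.6 83.4]
top px [494. 257.] [281. 507.] circle on z=.075: centre 457.5 -412.4 dia 1060.5 min ext [898.4 611.1]
top px [383.  68.] [31. 33.] circle on z=.075: centre 866.5 -150.5 dia 99.3 min ext [94.9 83.8]
```

```bash
python3 -m crank '[{"gripper":40,"travel":[1.5,0,0],"twist":[0,0,0]},{"gripper":40,"travel":[1.5,0,0],"twist":[0,0,0]},{"gripper":40,"travel":[0,0,0],"twist":[0,0,0]}]'|egrep 'ee|wrist|time'
python3 -c "
from h import *
disc()"|sed -n 3p
python3 -m crank '[{"gripper":40,"travel":[1,0,0],"twist":[0,0,0]},{"gripper":40,"travel":[1,0,0],"twist":[0,0,0]},{"gripper":40,"travel":[0,0,0],"twist":[0,0,0]}]'|egrep 'ee|wrist|time'
python3 -c "
from h import *
disc()"|sed -n 3p
```

```text
time: 13.15
ee_pos: [0.5325, 0.0145, 0.0423]
wrist_force: [0.3, -0.1, -0.6]
wrist px [325. 181.] [132. 136.] circle on z=.075: centre 540.1 49.6 dia 70.8 min ext [70.4 70.3]
time: 13.58
ee_pos: [0.5329, 0.0165, 0.0423]
wrist_force: [-0.1, 0.7, -0.1]
wrist px [325. 184.] [131. 136.] circle on z=.075: centre 540.0 49.5 dia 70.7 min ext [70.2 70.2]
```

The disc has dropped in: it measures 70.2 × 70.2 mm at bat level and no longer follows the fingers. I lift, turn so that tool y lies along the latch line, and measure the knob.

```bash
python3 -m crank '[{"gripper":40,"travel":[-3,0,-10],"twist":[0,0,0]},{"gripper":40,"travel":[0,0,-45],"twist":[0,0,0]},{"gripper":40,"travel":[0,0,0],"twist":[0,0,-0.065]},{"gripper":40,"travel":[0,0,0],"twist":[0,0,0]}]'|egrep 'ee|wrist|time|rot'
cat > k.py <<'E'
from h import *
c=bot.calibration("wrist");o=bot.get_obs();im=bot.camera("wrist");h=cv2.cvtColor(im,cv2.COLOR_RGB2HSV)
m=cv2.inRange(h,(20,110,40),(35,255,255));cs,_=cv2.findContours(m,cv2.RETR_EXTERNAL,cv2.CHAIN_APPROX_NONE)
for k in cs:
    if cv2.contourArea(k)<150: continue
    P=np.array([ray("wrist",*q[0],.082,c) for q in k]);b=cv2.boxPoints(cv2.minAreaRect(k))
    print("brass",cv2.contourArea(k),np.round(b).tolist());print("on plate level",np.round([ray("wrist",*q,.082,c)[:2]*1000 for q in b]).tolist())
    x,y,w,hh=cv2.boundingRect(k)
    cv2.imwrite("pics/k.png",cv2.cvtColor(im[y:y+hh,x:x+w],cv2.COLOR_RGB2BGR));g=h[y:y+hh,x:x+w]
    for r in range(0,hh,4): print(y+r,' '.join("%3d"%v for v in g[r,::4,2]))
    print("x0",x)
disc()
E
python3 k.py
```

```text
time: 14.12
ee_pos: [0.5325, 0.0133, 0.0982]
tcp_rot: [179.9, -0.0, 81.6]
wrist_force: [-0.2, 0.4, -0.1]
brass 2719.5 [[393.0, 178.0], [394.0, 139.0], [478.0, 142.0], [477.0, 181.0]]
on plate level [[583.0, 35.0], [586.0, 61.0], [640.0, 51.0], [640.0, 25.0]]
141 111 110 124 143 149 143 125 114 126 139 136 115 125 120 145 157 156 157 147 144 149
145 113 207 204 207 207 207 209 208 209 185 167 204 207 208 209 209 211 173 149 149 147
149 120 208 210 207 208 209 208 207 163 147 146 143 156 176 189 204 207 161 148 147 145
153 131 209 208 207 208 208 209 159 145 144 144 140  76  58  59  69 133 173 194 181 150
157 140 209 210 208 210 207 208 159 148 147 147  94  48  52  57 146 208 207 208 208 202
161 146 209 208 209 208 208 207 177 149 148 147  63  49  51 101 205 208 209 207 207 206
165 158 207 209 211 209 207 208 182 151 149 151  94  47  50 175 207 209 206 207 208 207
169 164 209 209 208 209 209 207 209 202 160 159 174 104  50 186 208 208 206 207 209 208
173 168 208 209 207 208 210 208 209 211 207 207 207 207 190 163 209 206 208 208 207 201
177 163 180 176 173 172 171 168 168 168 155 152 142 124 113 107 188 208 208 209 197 151
x0 394
wrist px [448. 370.] [32. 79.] circle on z=.075: centre 620.5 -146.6 dia 87.4 min ext [47.1 74.3]
wrist px [201. 370.] [36. 79.] circle on z=.075: centre 402.0 -114.0 dia 87.8 min ext [66.4 60.3]
wrist px [329. 162.] [100. 101.] circle on z=.075: centre 540.1 50.0 dia 71.0 min ext [70.6 70.3]
wrist px [596. 187.] [305. 413.] circle on z=.075: centre 728.2 -36.9 dia 358.2 min ext [153.4 337. ]
wrist px [-40. 214.] [382. 632.] circle on z=.075: centre 327.0 22.8 dia 364.3 min ext [227.6 300.4]
```

Run:
```python
from h import *
o=bot.get_obs();p=ray("wrist",465,166,.108);print(p,tool(o,p-o["ee_pos"]),np.linalg.norm(p[:2]-[.5393,.053]))
```

```text
[0.61887443 0.04288499 0.108     ] [ 41.95046399  81.58432222 -10.89415393] 0.08021473696758354
```

```bash
python3 -m crank '[{"gripper":40,"travel":[21,41,0],"twist":[0,0,-0.02]},{"gripper":40,"travel":[22,41,0],"twist":[0,0,0]},{"gripper":40,"travel":[0,0,0],"twist":[0,0,0]},{"gripper":40,"travel":[0,0,10],"twist":[0,0,0]},{"gripper":40,"travel":[0,0,10],"twist":[0,0,0]}]'|egrep 'ee|wrist|time|rot'
python3 -m crank '[{"gripper":40,"travel":[0,0,7],"twist":[0,0,0]},{"gripper":40,"travel":[0,0,7],"twist":[0,0,0]},{"gripper":40,"travel":[0,0,7],"twist":[0,0,0]},{"gripper":40,"travel":[0,0,6],"twist":[0,0,0]}]'|egrep 'ee|wrist|time'
python3 - <<'E'
from h import *
o=bot.get_obs();print([tool(o,np.r_[x,.108]-o["ee_pos"]) for x in([.6189,.0429],[.5393,.053])])
im=bot.camera("wrist");h=cv2.cvtColor(im,cv2.COLOR_RGB2HSV);m=cv2.inRange(h,(20,110,40),(35,255,255))
for v in range(120,320,6): u=np.where(m[v,150:500])[0]; print(v,(u.min()+150,u.max()+150,len(u)) if len(u) else "",end=" ")
E
```

```text
time: 14.85
ee_pos: [0.6184, 0.0446, 0.0766]
tcp_rot: [-180.0, 0.0, 82.7]
wrist_force: [-0.6, -0.1, -0.3]
time: 15.35
ee_pos: [0.6192, 0.045, 0.0499]
wrist_force: [-0.5, -0.4, 0.1]
[array([-2.07609052e+00, -5.43070496e-02, -5.81188587e+01]), array([ -2.06199958, -80.29251366, -58.12027178])]
120  126  132  138  144  150  156  162  168  174  180  186  192  198  204  210  216  222  228  234  240  246  252 (np.int64(334), np.int64(334), 1) 258 (np.int64(314), np.int64(330), 3) 264 (np.int64(339), np.int64(342), 4) 270 (np.int64(307), np.int64(322), 3) 276  282  288  294  300  306  312  318
```

```bash
python3 -m crank '[{"gripper":40,"travel":[0,-4,0],"twist":[0,0,0]},{"gripper":40,"travel":[0,-4,0],"twist":[0,0,0]},{"gripper":40,"travel":[0,-3,0],"twist":[0,0,0]},{"gripper":40,"travel":[0,-3,0],"twist":[0,0,0]},{"gripper":40,"travel":[0,-3,0],"twist":[0,0,0]}]'|egrep 'ee|force|time'
python3 -m crank '[{"gripper":40,"travel":[0,-3,0],"twist":[0,0,0]},{"gripper":40,"travel":[0,-3,0],"twist":[0,0,0]},{"gripper":40,"travel":[0,-3,0],"twist":[0,0,0]},{"gripper":40,"travel":[0,-2,0],"twist":[0,0,0]},{"gripper":40,"travel":[0,-2,0],"twist":[0,0,0]},{"gripper":40,"travel":[0,-1,0],"twist":[0,0,0]}]'|egrep 'ee|force|time|open'
```

```text
time: 16.02
ee_pos: [0.6026, 0.0471, 0.0506]
wrist_force: [1.7, -0.0, 1.0]
grasp_force: 0.8
time: 16.77
ee_pos: [0.5884, 0.0489, 0.0503]
wrist_force: [1.7, -1.4, 0.2]
opening: 0.0401
grasp_force: 0.8
```

```bash
python3 -m crank '[{"gripper":40,"travel":[0,-2,0],"twist":[0,0,0]},{"gripper":40,"travel":[0,-1,0],"twist":[0,0,0]},{"gripper":40,"travel":[0,-1,0],"twist":[0,0,0]}]'|egrep 'ee|wrist|open'
python3 -m crank '[{"gripper":40,"travel":[0,-1,0],"twist":[0,0,0]}]'|egrep 'ee|wrist|open'
python3 -m crank '[{"gripper":40,"travel":[0,-1,0],"twist":[0,0,0]}]'|egrep 'ee|wrist|open'
```

```text
ee_pos: [0.5845, 0.0494, 0.0502]
wrist_force: [1.6, -0.8, 1.4]
opening: 0.04
ee_pos: [0.5835, 0.0495, 0.0503]
wrist_force: [0.8, -0.1, -0.2]
opening: 0.0397
ee_pos: [0.5825, 0.0496, 0.0503]
wrist_force: [1.0, -0.3, 1.0]
opening: 0.0403
```

```bash
python3 -m crank '[{"gripper":40,"travel":[0,-1,0],"twist":[0,0,0]}]'|egrep 'ee|wrist|open'
python3 -m crank '[{"gripper":40,"travel":[0,-1,0],"twist":[0,0,0]}]'|egrep 'ee|wrist|open'
python3 -m crank '[{"gripper":40,"travel":[0,-1,0],"twist":[0,0,0]}]'|egrep 'ee|wrist|open'
```

```text
ee_pos: [0.5815, 0.0498, 0.0503]
wrist_force: [0.9, 0.3, 0.7]
opening: 0.0399
ee_pos: [0.5811, 0.0498, 0.0504]
wrist_force: [6.7, -0.8, -2.3]
opening: 0.0399
ee_pos: [0.581, 0.0498, 0.0504]
wrist_force: [12.0, -2.2, -3.7]
opening: 0.0397
```

The stop is reached: 12 N and no further travel. I back off, lift and check.

```bash
python3 -m crank '[{"gripper":40,"travel":[0,7,0],"twist":[0,0,0]},{"gripper":40,"travel":[0,6,0],"twist":[0,0,0]},{"gripper":40,"travel":[0,0,-10],"twist":[0,0,0]},{"gripper":40,"travel":[0,0,-25],"twist":[0,0,0]},{"gripper":40,"travel":[0,0,-40],"twist":[0,0,0]},{"gripper":40,"travel":[-45,-25,0],"twist":[0,0,0]},{"gripper":40,"travel":[-45,-25,0],"twist":[0,0,0]},{"gripper":40,"travel":[0,0,0],"twist":[0,0,0]}]'|egrep 'ee|wrist|time'
python3 k.py | egrep -v '^[0-9]'
python3 - <<'E'
from h import *
im=bot.camera("wrist");h=cv2.cvtColor(im,cv2.COLOR_RGB2HSV);m=cv2.inRange(h,(100,150,60),(125,255,255))
cs,_=cv2.findContours(m,cv2.RETR_EXTERNAL,cv2.CHAIN_APPROX_NONE)
for k in cs:
  if cv2.contourArea(k)>100: print("blue",ray("wrist",*cv2.fitEllipse(k)[0],.117))
E
```

```text
time: 18.77
ee_pos: [0.5302, -0.0366, 0.1266]
wrist_force: [0.3, -0.0, -0.0]
brass 2264.0 [[350.0, 69.0], [421.0, 69.0], [421.0, 104.0], [350.0, 104.0]]
on plate level [[560.0, 62.0], [610.0, 55.0], [610.0, 32.0], [558.0, 38.0]]
x0 350
wrist px [440. 362.] [30. 54.] circle on z=.075: centre 625.0 -213.4 dia 67.4 min ext [36.8 59.7]
wrist px [201. 370.] [34. 79.] circle on z=.075: centre 383.9 -194.0 dia 100.2 min ext [74.5 69.9]
wrist px [325. 303.] [ 85. 128.] circle on z=.075: centre 518.1 -138.7 dia 110.5 min ext [97.5 84.1]
wrist px [323.  91.] [ 95. 100.] circle on z=.075: centre 539.9 49.9 dia 70.8 min ext [68.1 69.8]
wrist px [541. 190.] [303. 403.] circle on z=.075: centre 753.6 -84.1 dia 378.9 min ext [236.8 352.4]
wrist px [ 42. 196.] [397. 437.] circle on z=.075: centre 289.0 -38.5 dia 409.4 min ext [283.3 345.4]
```

Run:
```python
from h import *
im=bot.camera("top");h=cv2.cvtColor(im,cv2.COLOR_RGB2HSV);m=cv2.inRange(h,(100,150,60),(125,255,255))
ref=cv2.cvtColor(cv2.imread("pics/top0.png"),cv2.COLOR_BGR2HSV);mr=cv2.inRange(ref,(100,150,60),(125,255,255))
for q in(m,mr): print([np.round(cv2.fitEllipse(k)[0],1) for k in cv2.findContours(q,0,1)[0] if 20<cv2.contourArea(k)<600 and len(k)>4])
print(bot.get_obs()["wrist_force"]);print(bot.job_done())
```

```text
[array([273.1, 190.1]), array([474.8, 187.8])]
[array([273.1, 190.1])]
[-0.1043474   0.64744086 -0.53858889]
the job is handed in; nothing more can be done
None
```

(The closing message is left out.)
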